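# Set sprung tweezers to the gauge lines and hold

## Task

Set the sprung tweezers to the gap gauge: take them off their wooden rest by the black grips, squeeze them, and hold them over the small aluminium gauge plate so that the two tips stand one above each of its two scribed lines, just above the plate (within about two centimetres) without touching it. Never let the tips meet, and leave the paint jar, pouch and craft knife where they are. Finish while still holding the tweezers steady at that gap: do not put them down or let go.

Things in the scene. Friction and masses are not known exactly. Their poses are not given: they have to be found in the camera images.
- tweezers_grip (a point): grasp point of the sprung tweezers: half-way up (40 mm above the table at the start), midway between the two black grip pads when open; x runs from heel to tips, z up. Each pad is 40 mm long and 22 mm high. Outside to outside the pads measure 38 mm when open, about 23.5 mm when the tips stand at the gauge's gap, where their outer faces are parallel
- tip_left (a point): end of the left (+y) tweezers arm, half-way up and in the middle of its 3 mm thickness; 65 mm ahead of the grips' middle along the tweezers
- tip_right (a point): end of the right (-y) tweezers arm, likewise
- right_arm (a joint): how far the tweezers are squeezed (rad): 0 open, tips 40 mm apart (centre to centre), 0.1505 tips 16 mm apart, 0.23 tips touching; distance between tip centres = 320 mm x sin(0.1253 - value / 2). A spring opens it: about 4 N on each grip pad at half way, 5.3 N at 0.1505
- rest: fixed wooden rest 131 mm long; origin on the table under the grips, x from heel to tips. Low bar 6 mm high, 22 mm wide, with two uprights 34 mm high that carry the tweezers: rear one x -82 to -64 mm, 40 mm wide; front one x 37 to 49 mm, 64 mm wide; free space for fingers between them
- gauge_mark (a point): gap gauge: fixed aluminium plate 70 x 56 x 12 mm; this point is the middle of its top face, z up. Two dark scribed lines, each 50 mm long and 2 mm wide, run along its x at y = +8 and -8 mm, so 16 mm apart centre to centre
- gauge: the same gauge plate; origin in the middle of its underside on the table, axes as gauge_mark
- tweezers: sprung steel tweezers, about 80 g, 160 mm from heel hinge to tips, lying level in the rest, arms spread 7.2 degrees either side of x; origin at the heel hinge, half-way up, 95 mm behind tweezers_grip, same axes. Arms 3 mm thick, 12 mm high, 7 mm high over the last 14 mm. Left arm and heel are one piece; the right arm turns on the heel hinge
- paint_jar: bystander: paint jar, 48 mm across, 55 mm high, origin under its middle; leave it alone
- pouch: bystander: rigid grey belt pouch 60 x 95 x 36 mm, origin under its middle; leave it alone
- craft_knife: bystander: craft knife 132 mm long, 10 mm thick, lying along its x, origin under the middle of its handle; leave it alone
There are look-alikes about, which are no part of the job. Of the things shaped like the gauge, the aluminium one is meant. Several things have the shape of the tweezers; the one meant has the colours described above.

How it is judged:
On the way:
1. the tweezers are lifted clear of their rest in the fingers (contact force between tweezers and the fingers above 1 N and contact force between tweezers and rest below 0.05 N and height (world z) of tweezers above 0.06 m), for 0.2 s.
At the end, for the whole second after the job is handed in: Tweezers held in the fingers, at rest, touching neither gauge, rest nor table; tip centres 16 mm apart within 3 mm, one above each scribed line within 4 mm sideways and within the line's length, 4 to 26 mm above the plate's top (distance between tip_left and tip_right between 0.013 and 0.019 m and ((y of tip_left in the frame of gauge_mark between 0.004 and 0.012 m and y of tip_right in the frame of gauge_mark between -0.012 and -0.004 m) or (y of tip_right in the frame of gauge_mark between 0.004 and 0.012 m and y of tip_left in the frame of gauge_mark between -0.012 and -0.004 m)) and x of tip_left in the frame of gauge_mark between -0.025 and 0.025 m and z of tip_left in the frame of gauge_mark between 0.004 and 0.026 m and x of tip_right in the frame of gauge_mark between -0.025 and 0.025 m and z of tip_right in the frame of gauge_mark between 0.004 and 0.026 m and contact force between tweezers and the fingers above 1 N and contact force between tweezers and gauge below 0.05 N and contact force between tweezers and rest below 0.05 N and contact force between tweezers and table below 0.05 N and velocity of joint right_arm between -0.05 and 0.05 rad/s and linear speed of tweezers below 0.02 m/s); the arm keeps its last pose, push and grip.
It fails at once if the tips meet (tip centres 3.2 mm apart or less, their thickness being 3 mm) (value of joint right_arm above 0.2305 rad).
It fails at once if a bystander is disturbed (moved over 15 mm) (distance of any of paint_jar, pouch, craft_knife from where it was at the start of the episode above 0.015 m).
It also fails if it takes over 35 s, if anything falls off the work surface, if the arm or the gripper's body presses on something with over 40 N, if the wrist force passes 120 N, or if a joint passes its speed limit or range.

## Robot

A 6-joint arm with a two-finger parallel gripper is mounted at the origin on the work surface. World frame = base frame: x ahead of the robot, y to its left, z up, the work surface at z = 0. Lengths are in m, angles in rad, forces in N, time in s.
With the tool pointing down it reaches from about 0.375 to 0.9 m from the base axis. Payload 3.1 kg.
Tool frame: the origin (TCP) lies at the centre of the arm's flange, where the gripper is bolted on; the fingertips stand 173 mm ahead of it and the grasp point (between the pads) lies 155 mm ahead of it (tip_extent is the distance from the TCP to the fingertips, in m); z points along the fingers, y is the direction in which the jaws open and shut (so a half turn about z gives the same grasp; the last joint's range is limited). The gripper opens to 85 mm and grips with 20 to 120 N. Pads are 22 mm wide; open, the fingers measure 114 mm over their backs; the gripper's body (76 mm by 85 mm) begins 54 mm behind the grasp point. The pads swing forward as they close: fully open they stand 13 mm farther back than shut.
Start: joints at [-1.5, 0.527, 1.433, -0, 1.181, -0.178], TCP at [0.155, -0.606, 0.405] pointing down, gripper open.
Joint ranges: [-3.08, 3.08], [-0.75, 2.2], [0.22, 2.44], [-1.43, 4.57], [0, 2.65], [-2.85, 2.85]. Speed limits (rad/s): [2.79, 2.79, 3.14, 3.14, 3.14, 3.14].

## Interface

Orientations are given as a unit quaternion [x, y, z, w].
In Python, from station import sense, snapshot, sign_off, tip_extent gives the robot as it stands. The module is installed in compiled form; this text tells all that it offers.
- The arm moves only by the tool servo_tool, never from a script. Its argument "rows" is a list of rows, each a list of 3 entries, a list of its own where there are three numbers: the shift along the tool's x, y, z in mm, then the turn about the tool's z in degrees, then the opening, from -1 (shut) to 1 (fully open), so that 0 is half open. A call has 1 to 8 rows; each row is the pose to reach, as a shift and turn from the pose measured when the call began, along the tool's axes at that moment; what a row does not reach only later rows make up. A row lasts 1/10 s, in which the tool goes at most 50 mm and 8.59 degrees, less where a joint would pass 70% of its speed; a pose out of reach is approached as far as the arm can. A call with a gripper value outside its range is refused whole. The fingers move at their own pace and stop on an object; "force" is the grip in N (left out, the last holds). Time passes only in rows, so rows that repeat a pose let the fingers close. It gives the time, the measured TCP pose, the force and the opening at its end, in the units of the state.
- sense(): the state, without advancing time (a new reading comes with each control period).
- snapshot(name): name is "side" or "top" or "wrist"; returns a dict with "image" (384x512x3 uint8, blue, green, red), "z_map" (384x512 float32, m along the optical axis (not along the pixel's ray), 0 where there is no reading), "vertical_fov" (degrees; the focal length in pixels is half the picture's height over the tangent of half this angle, whatever the lens; pixels are square), "cx", "cy" (the principal point, pixels), "k1" (the pictures are not rectified: a ray, as slopes to the right and down, at radius r is drawn at 1 + k1 r^2 times it, then the intrinsics apply), "cam_to_world" (4x4, takes a point from camera to world coordinates). Camera axes: x right, y down, z forward; pixel columns grow to the right and rows downward; lengths in m; the calibration is good to about 2 mm. A picture is of the moment at which its call begins.
- sign_off(): hands the job in, once; it reports no verdict.
The state is a dict: "t": time; "q": joint angles; "qd": joint speeds; "tau": joint torques, N m; "tcp_pos": TCP position; "tool_rot": TCP orientation; "force": force on the tool from outside, world axes, zero at the start; "ft_torque": the same for the moment, N m; "finger_gap": opening from 0.0 (shut) to 1.0 (fully open).
Only numpy, scipy, OpenCV 4.12 (cv2) and the standard library are available. Lean on these libraries where they do the work, as an engineer would, in place of code of your own. Each camera call takes 0.05 s, during which the arm holds its last target. There are 200 camera calls.

## Working session

There is one attempt and no reset: what is moved stays moved. The work goes in short steps, Python scripts to look and compute and a tool call to move; the robot and the scene stay as the last step left them, time stands still between calls to the robot, and variables do not carry over. Pictures are saved under pics/ and viewed, about 8 in all and at most 12, crops included, and the job is handed in when it is done.

Besides the shell and the picture viewer there is one more tool, called after "Emit:" by a JSON object that holds its "op" and its "data". servo_tool: Moves the arm, as the interface text tells. Its arguments: {"type":"object","properties":{"rows":{"type":"array"},"force":{"type":"number"}},"required":["rows"]}

```bash
mkdir -p pics
cat > h.py <<'E'
import numpy as np, cv2
from station import sense, snapshot, sign_off, tip_extent
def shot(n):
    s=snapshot(n); h=s["image"].shape[0]
    s["f"]=h/2/np.tan(np.radians(s["vertical_fov"])/2); return s
def world(s,u,v,z=None):
    K=np.array([[s["f"],0,s["cx"]],[0,s["f"],s["cy"]],[0,0,1]])
    # k1 only: r^2 of undistorted
    p=cv2.undistortPoints(np.array([[[u,v]]],float),K,np.array([s["k1"],0,0,0,0.]))[0,0]
    T=s["cam_to_world"]
    d=np.array([p[0],p[1],1.])
    if z is None: c=d*s["z_map"][int(round(v)),int(round(u))]
    else:
        w=T[:3,:3]@d; c=d*(z-T[2,3])/w[2]
    return T[:3,:3]@c+T[:3,3]
E
python3 - <<'E'
from h import *
import pickle
st=sense();print(st)
print(tip_extent)
ims=[]
for n in("top","side","wrist"):
    s=shot(n);pickle.dump(s,open(n+".pkl","wb"));print(n,s["f"],s["cx"],s["cy"],s["k1"],s["cam_to_world"].round(3).tolist())
    cv2.imwrite(f"pics/{n}0.png",s["image"])
s=pickle.load(open("top.pkl","rb"))
cv2.imwrite("pics/top0b.png",cv2.resize(s["image"],(768,576),interpolation=cv2.INTER_CUBIC))
E
```

```text
{'t': 0.0, 'q': array([-1.49950625e+00,  5.28423258e-01,  1.43389652e+00,  3.45558075e-05,
        1.18140574e+00, -1.78508681e-01]), 'qd': array([ 6.41379049e-05,  1.44190045e-03, -8.71376860e-04, -1.03982404e-03,
       -1.23655293e-03,  7.79205077e-04]), 'tau': array([-2.05546708e-04, -4.42357707e+01, -1.78023702e+01, -3.29150462e-04,
        8.39666318e-03,  5.17661775e-06]), 'tcp_pos': array([ 0.15450757, -0.60524151,  0.40376143]), 'tool_rot': array([ 9.92210462e-01,  1.24568300e-01,  7.30979150e-05, -1.06404542e-03]), 'force': array([-0.46713787, -0.15346778, -0.06206974]), 'ft_torque': array([ 0.00413779, -0.08127707,  0.0145846 ]), 'finger_gap': 1.0003466177638851}
0.1734
top 350.880162391374 256.3152252064377 187.55954451870227 -0.053376108222415605 [[0.014, -0.997, 0.079, 0.452], [-1.0, -0.015, -0.008, -0.018], [0.009, -0.079, -0.997, 0.782], [0.0, 0.0, 0.0, 1.0]]
side 440.05984784397566 251.8194855316805 191.71667573483998 -0.016146381362444322 [[0.943, -0.206, 0.262, 0.267], [-0.333, -0.551, 0.765, -0.712], [-0.013, -0.809, -0.588, 0.599], [0.0, 0.0, 0.0, 1.0]]
wrist 271.51466620207134 255.9572349263443 191.42243685214936 -0.05617067093907616 [[0.246, -0.92, -0.305, 0.231], [-0.969, -0.234, -0.076, -0.585], [-0.001, 0.314, -0.949, 0.373], [0.0, 0.0, 0.0, 1.0]]
```

View pics/top0b.png

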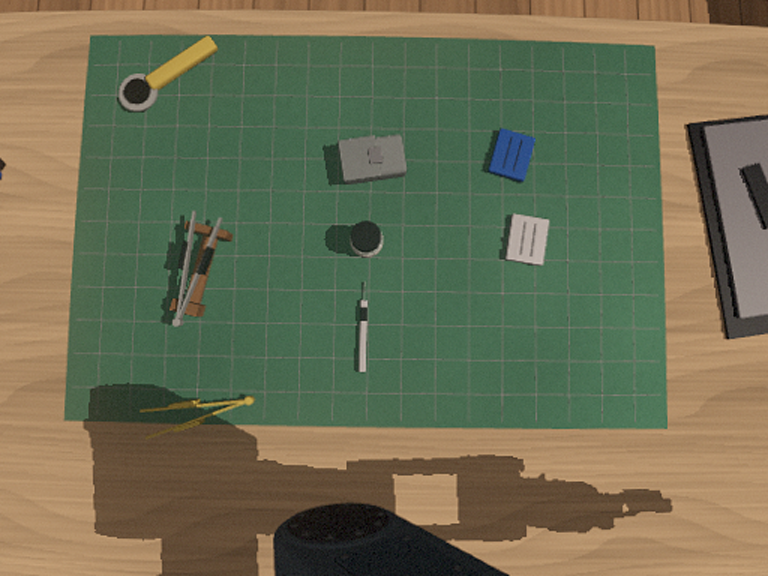

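View pics/side0.png

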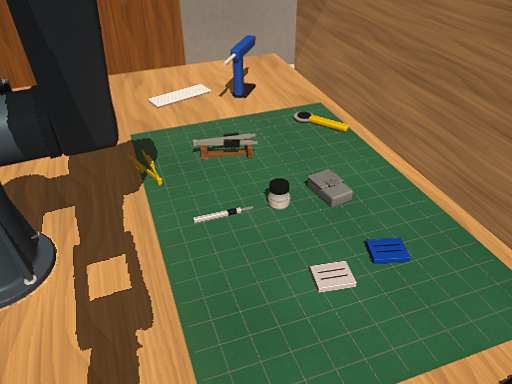

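Top view (768x576): steel tweezers with black grips on the wooden rest at about (197,265), tips up at (193,213)/(219,220), heel at (177,322). The look-alike is the yellow tweezers at (200,410). Gauge candidates are the light metallic plate at (527,240) and the blue plate at (512,155). Bystanders are the jar (366,238), pouch (372,158) and knife (362,335). I choose the steel tweezers and the light plate, and check both in one crop.

Run:
```python
from h import *
import pickle
s=pickle.load(open("top.pkl","rb"));im=s["image"]
a=cv2.resize(im[132:228,100:170],None,fx=6,fy=6,interpolation=cv2.INTER_CUBIC)
b=cv2.resize(im[135:183,330:372],None,fx=8.5,fy=8.5,interpolation=cv2.INTER_CUBIC)
b=cv2.resize(b,(357,408)); b=cv2.copyMakeBorder(b,0,a.shape[0]-408,0,0,cv2.BORDER_CONSTANT)
cv2.imwrite("pics/crop1.png",np.hstack([a,b]))
g=im[143:177,335:367].reshape(-1,3);print(np.median(im[150:168,343:348].reshape(-1,3),0))
```

```text
[161. 169. 180.]
```

View pics/crop1.png

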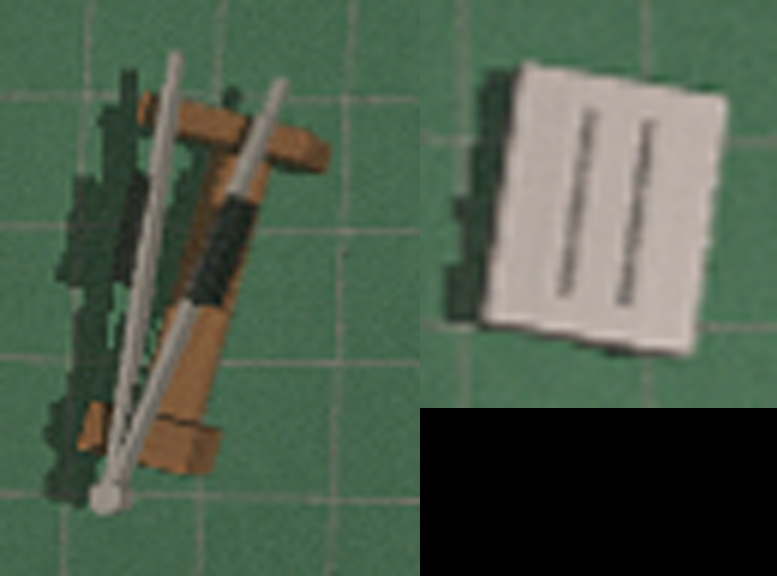

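The crop confirms the choice: light aluminium-grey plate with two dark lines at (575,205) and (637,212), and grey steel tweezers with black pads on the brown rest. Heel is at (105,497), tips at (175,57) and (281,82).

Run:
```python
from h import *
import pickle
s=pickle.load(open("top.pkl","rb"))
A=lambda x,y,z:world(s,100+x/6-.5,132+y/6-.5,z)
B=lambda x,y,z=.012:world(s,330+(x-420)/8.5-.5,135+y/8.5-.5,z)
h,l,r=A(105,497,.046),A(175,57,.0435),A(281,82,.0435)
print("heel,l,r",h,l,r,"lens",np.linalg.norm(l-h),np.linalg.norm(r-h),"tips",np.linalg.norm(l-r))
ax=(l+r)/2-h; ax/=np.linalg.norm(ax);print("yaw",np.degrees(np.arctan2(ax[1],ax[0])),"grip",h+.095*ax)
c=[B(*p) for p in((525,62),(728,98),(692,355),(483,322))]
print(np.round(c,4),"centre",np.mean(c,0),[np.linalg.norm(c[i]-c[i-1]) for i in range(4)])
L=[B(*p) for p in((592,110),(566,295),(650,122),(625,303))]
for i in(0,2):
  d=L[i]-L[i+1];print("line",np.linalg.norm(d),np.degrees(np.arctan2(d[1],d[0])),(L[i]+L[i+1])/2)
st=sense()
from scipy.spatial.transform import Rotation as R
print(R.from_quat(st["tool_rot"]).as_matrix().round(3))
```

```text
heel,l,r [0.44953539 0.26842676 0.046     ] [0.60662843 0.25142083 0.0435    ] [0.59800406 0.2128125  0.0435    ] lens 0.15803061237179317 0.1585627335146752 tips 0.039559860590083956
yaw -13.368964576108878 grip [0.5419493  0.24646355 0.0444878 ]
[[ 0.6187 -0.2141  0.012 ]
 [ 0.6101 -0.2681  0.012 ]
 [ 0.5417 -0.2576  0.012 ]
 [ 0.5495 -0.2025  0.012 ]] centre [ 0.57999885 -0.23553834  0.012     ] [np.float64(0.07014502174826137), np.float64(0.05468076551115992), np.float64(0.0691995406678195), np.float64(0.05568308402361169)]
line 0.04976369740807715 -8.49028373070265 [ 0.58158218 -0.22806846  0.012     ]
line 0.04869094477221226 -8.461464881347258 [ 0.57920429 -0.24356437  0.012     ]
[[ 0.969  0.247 -0.   ]
 [ 0.247 -0.969  0.002]
 [ 0.    -0.002 -1.   ]]
```

```bash
cat >> h.py <<'E'
from scipy.spatial.transform import Rotation as R
def plan(x,y,z,yaw):
    st=sense(); M=R.from_quat(st["tool_rot"]).as_matrix()
    d=M.T@(np.array([x,y,z])-st["tcp_pos"])*1000
    cur=np.degrees(np.arctan2(M[1,0],M[0,0]))
    print("shift mm",d.round(1),"turn",round(-((yaw-cur+180)%360-180),2),"cur yaw",round(cur,2),"pos",st["tcp_pos"].round(4),"zaxis",M[:,2].round(4),"gap",round(st["finger_gap"],3),"F",st["force"].round(2),"t",st["t"])
E
python3 -c "
from h import *
plan(.46,-.2,.36,0); plan(.542,.2465,.3,-13.4)"
```

```text
shift mm [ 396.2 -317.2   44.6] turn 14.31 cur yaw 14.31 pos [ 0.1545 -0.6053  0.404 ] zaxis [-1.0e-04  1.6e-03 -1.0e+00] gap 0.995 F [-0.7   0.42  0.09] t 0.15
shift mm [ 586.  -729.4  105.3] turn 27.71 cur yaw 14.31 pos [ 0.1545 -0.6053  0.404 ] zaxis [-1.0e-04  1.6e-03 -1.0e+00] gap 0.995 F [-0.7   0.42  0.09] t 0.15
```

Emit:
{"op": "servo_tool", "data": {"rows": [[[400,-320,40],14,1],[[400,-320,40],14,1],[[400,-320,40],14,1],[[400,-320,40],14,1],[[400,-320,40],14,1],[[400,-320,40],14,1],[[400,-320,40],14,1],[[400,-320,40],14,1]]}}

```text
t: 0.95
tcp_pos: [0.3954, -0.2854, 0.3733]
tool_rot: [1.0, 0.003, 0.0, -0.001]
force: [0.7, -0.6, -0.4]
finger_gap: 1.0
```

Emit:
{"op": "servo_tool", "data": {"rows": [[[130,-60,0],0,1],[[130,-60,0],0,1],[[100,-200,30],7,1],[[100,-200,30],7,1],[[100,-200,30],7,1],[[100,-200,30],7,1]]}}

```text
t: 1.55
tcp_pos: [0.493, -0.0803, 0.3424]
tool_rot: [0.998, -0.056, -0.003, -0.002]
force: [-0.2, -0.0, 0.2]
finger_gap: 1.0
```

```bash
python3 -c "
from h import *
plan(.542,.2465,.3,-13.4)"
```

```text
shift mm [  12.2 -330.1   43.7] turn 6.95 cur yaw -6.45 pos [ 0.493  -0.0803  0.3424] zaxis [-0.0048  0.0047 -1.    ] gap 1.0 F [-0.18 -0.05  0.23] t 1.55
```

Emit:
{"op": "servo_tool", "data": {"rows": [[[12,-330,44],7,1],[[12,-330,44],7,1],[[12,-330,44],7,1],[[12,-330,44],7,1],[[12,-330,44],7,1],[[12,-330,44],7,1],[[12,-330,44],7,1],[[12,-330,44],7,1]]}}

```text
t: 2.35
tcp_pos: [0.5423, 0.2503, 0.2991]
tool_rot: [0.993, -0.115, -0.002, -0.003]
force: [0.0, -0.6, 0.2]
finger_gap: 0.999
```

Emit:
{"op": "servo_tool", "data": {"rows": [[[0,0,0],0,1],[[0,0,0],0,1]]}}

```text
t: 2.55
tcp_pos: [0.5424, 0.2495, 0.2989]
tool_rot: [0.993, -0.115, -0.002, -0.003]
force: [0.3, 0.0, -0.4]
finger_gap: 1.004
```

Run:
```python
from h import *
import pickle
plan(.542,.2465,.195,-13.4)
s=shot("wrist");pickle.dump(s,open("w1.pkl","wb"))
cv2.imwrite("pics/w1.png",cv2.resize(s["image"],(768,576),interpolation=cv2.INTER_CUBIC))
```

```text
shift mm [  0.8   3.5 103.9] turn 0.2 cur yaw -13.2 pos [0.5424 0.2495 0.2989] zaxis [-0.0036  0.0057 -1.    ] gap 1.004 F [ 0.28  0.03 -0.42] t 2.55
```

View pics/w1.png

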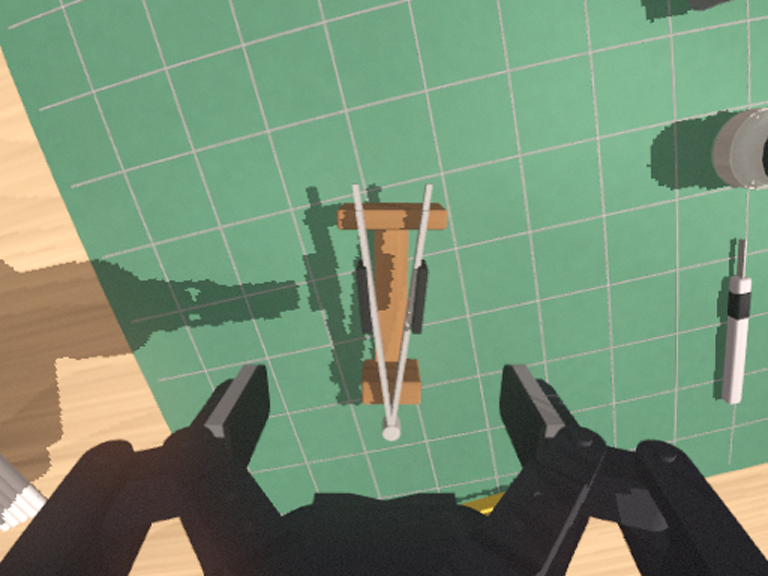

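The wrist view (768x576) shows the steel tweezers centred between the open fingers: heel (391,430), tip ends (357,186) and (429,186), pads at (363,297) and (420,298).

Run:
```python
from h import *
import pickle
s=pickle.load(open("w1.pkl","rb"))
W=lambda x,y,z:world(s,x/1.5-.17,y/1.5-.17,z)
h,l,r=W(391,430,.047),W(357,185.5,.0435),W(429,185.5,.0435)
print(h,l,r,np.linalg.norm(l-h),np.linalg.norm(r-h),np.linalg.norm(l-r))
m=(l+r)/2;ax=(m-h)[:2];ax/=np.linalg.norm(ax);yaw=np.degrees(np.arctan2(ax[1],ax[0]))
g=m[:2]-.065*ax;print(yaw,g)
p=[W(363,297,.05),W(420,298,.05)];print(np.mean(p,0))
plan(g[0],g[1],.195,yaw)
```

```text
[0.45033347 0.26748865 0.047     ] [0.60573017 0.25051035 0.0435    ] [0.59687393 0.2127664  0.0435    ] 0.15636062406943188 0.15646367153572843 0.03876904257640201
-13.358506301546095 [0.53806073 0.2466562 ]
[0.5412925  0.24633747 0.05      ]
shift mm [ -3.2   3.9 104.1] turn 0.12 cur yaw -13.24 pos [0.5424 0.2491 0.2991] zaxis [-0.0035  0.0056 -1.    ] gap 0.999 F [-0.53 -0.35 -0.28] t 2.6
```

Emit:
{"op": "servo_tool", "data": {"rows": [[[1,4,40],0,1],[[1,4,70],0,1],[[1,4,90],0,1],[[1,4,104],0,1],[[1,4,104],0,1],[[1,4,104],0,1]]}}

```text
t: 3.2
tcp_pos: [0.5426, 0.245, 0.1956]
tool_rot: [0.993, -0.116, -0.002, -0.003]
force: [0.7, -0.3, -0.7]
finger_gap: 1.001
```

```bash
python3 -c "
from h import *
plan(.542,.2456,.195,-13.36)"
```

```text
shift mm [-0.7 -0.4  0.6] turn 0.06 cur yaw -13.3 pos [0.5426 0.245  0.1956] zaxis [-0.0028  0.0058 -1.    ] gap 1.001 F [ 0.69 -0.29 -0.69] t 3.2
```

Emit:
{"op": "servo_tool", "data": {"rows": [[[0,0,0],0,0.3],[[0,0,0],0,0.1],[[0,0,0],0,0.0],[[0,0,0],0,-0.1],[[0,0,0],0,-0.2],[[0,0,0],0,-0.25],[[0,0,0],0,-0.25],[[0,0,0],0,-0.25]], "force": 25}}

```text
t: 4.0
tcp_pos: [0.543, 0.2451, 0.1967]
tool_rot: [0.993, -0.116, -0.001, -0.003]
force: [-0.9, -0.4, 6.3]
finger_gap: 0.374
```

Run:
```python
from h import *
import pickle
plan(.542,.2465,.195,-13.4)
s=shot("wrist");pickle.dump(s,open("w2.pkl","wb"))
cv2.imwrite("pics/w2.png",cv2.resize(s["image"][40:360,130:400],None,fx=1.85,fy=1.85,interpolation=cv2.INTER_CUBIC))
```

```text
shift mm [-1.3 -1.2  1.7] turn 0.12 cur yaw -13.28 pos [0.543  0.2451 0.1967] zaxis [-0.001  0.006 -1.   ] gap 0.374 F [-0.88 -0.37  6.3 ] t 4.0
```

View pics/w2.png

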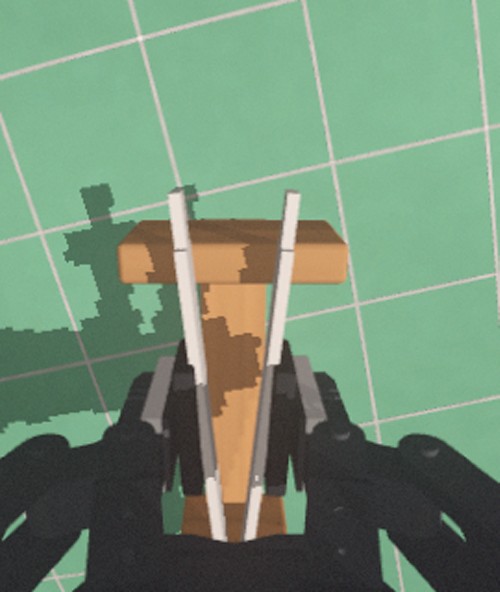

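The view shows the fingers on both black pads, arms symmetric, tips at crop (178,190) and (292,192), still on the rest. I now ease up and squeeze further.

Emit:
{"op": "servo_tool", "data": {"rows": [[[0,0,-2],0,-0.3],[[0,0,-2],0,-0.33],[[0,0,-3],0,-0.36],[[0,0,-3],0,-0.4],[[0,0,-3],0,-0.4],[[0,0,-3],0,-0.4]]}}

```text
t: 4.65
tcp_pos: [0.5429, 0.245, 0.1994]
tool_rot: [0.993, -0.116, -0.001, -0.003]
force: [0.2, -0.1, -1.0]
finger_gap: 0.304
```

Emit:
{"op": "servo_tool", "data": {"rows": [[[0,0,-4],0,-0.4],[[0,0,-10],0,-0.4],[[0,0,-18],0,-0.4],[[0,0,-28],0,-0.4],[[0,0,-40],0,-0.4],[[0,0,-50],0,-0.4],[[0,0,-50],0,-0.4],[[0,0,-50],0,-0.4]]}}

```text
t: 5.45
tcp_pos: [0.543, 0.2448, 0.25]
tool_rot: [0.993, -0.116, -0.001, -0.003]
force: [0.2, -0.2, -1.1]
finger_gap: 0.302
```

Run:
```python
from h import *
import pickle
plan(.542,.2465,.195,-13.4)
s=shot("wrist");pickle.dump(s,open("w3.pkl","wb"))
cv2.imwrite("pics/w3.png",cv2.resize(s["image"][40:360,130:400],None,fx=1.85,fy=1.85,interpolation=cv2.INTER_CUBIC))
```

```text
shift mm [-1.3 -1.1 55. ] turn 0.12 cur yaw -13.28 pos [0.543  0.2448 0.25  ] zaxis [-4.0e-04  6.1e-03 -1.0e+00] gap 0.302 F [ 0.21 -0.23 -1.11] t 5.45
```

View pics/w3.png

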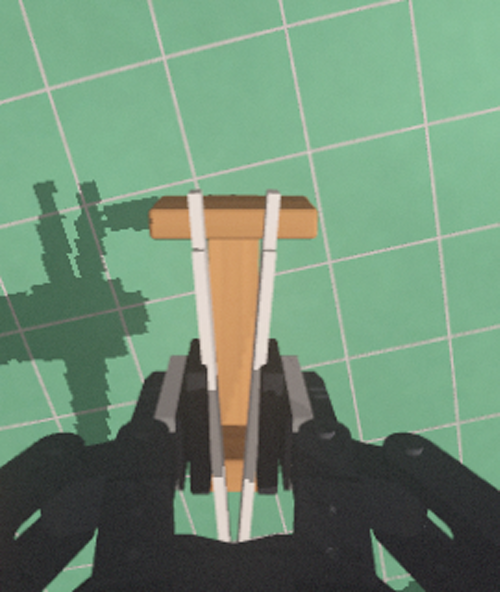

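Tweezers lifted clear, tips at crop (194,192) and (273,192), level-looking. I measure the gap.

```bash
cat >> h.py <<'E'
def tips(s,v0,v1,off=0.0035):
    """top-face centre line of the two bright arms in rows v0..v1 -> tool-frame points"""
    im=s["image"].astype(int); st=sense(); M=R.from_quat(st["tool_rot"]).as_matrix()
    bright=(im.min(2)>150)&(im.max(2)-im.min(2)<40)
    for v in range(v0,v1):
        us=np.where(bright[v,200:310])[0]+200
        if len(us)<2: print(v,"-");continue
        L,Rr=us[us<us.mean()],us[us>us.mean()]
        o=[]
        for g in(L,Rr):
            z=np.median(s["z_map"][v,g]); u=g.mean()
            s2=dict(s); s2["z_map"]=np.full(s["z_map"].shape,z)
            o.append((world(s2,u,v)))
        o=np.array(o); t=(o-st["tcp_pos"])@M
        print(v,len(L),len(Rr),"L",L.mean().round(1),"R",Rr.mean().round(1),"z",o[:,2].round(4),"tool L",(t[0]*1000).round(1),"R",(t[1]*1000).round(1),"d",(np.linalg.norm(o[0]-o[1])*1000).round(1))
E
python3 - <<'E'
from h import *
import pickle
tips(pickle.load(open("w3.pkl","rb")),141,158)
E
```

```text
141 9 5 L 215.0 R 261.8 z [0.001  0.0011] tool L [ 49.9 -32.6 248.5] R [ 49.9   4.9 248.2] d 37.5
142 10 2 L 211.5 R 300.5 z [0.0011 0.0016] tool L [ 49.1 -35.4 248.5] R [ 49.2  35.8 247.6] d 71.3
143 8 3 L 207.5 R 280.0 z [0.0009 0.0011] tool L [ 48.3 -38.8 248.7] R [ 48.3  19.5 248.1] d 58.2
144 13 9 L 216.4 R 285.3 z [0.0013 0.0953] tool L [ 47.5 -31.6 248.2] R [ 61.3  13.6 153.9] d 105.5
145 13 10 L 224.7 R 284.9 z [0.0925 0.0962] tool L [ 60.4 -14.4 156.9] R [ 61.   13.3 153. ] d 28.0
146 7 11 L 235.0 R 283.9 z [0.0968 0.0967] tool L [ 60.6  -9.2 152.5] R [ 60.6  12.8 152.5] d 22.1
147 7 10 L 235.0 R 282.3 z [0.096  0.0963] tool L [ 60.   -9.3 153.4] R [ 60.1  12.2 153. ] d 21.5
148 7 9 L 235.0 R 282.4 z [0.0965 0.0967] tool L [ 59.7  -9.3 152.9] R [ 59.7  12.2 152.5] d 21.5
149 7 10 L 235.0 R 284.5 z [0.0962 0.0962] tool L [ 59.2  -9.3 153.2] R [ 59.2  13.2 153. ] d 22.5
150 8 10 L 235.5 R 284.5 z [0.0965 0.0967] tool L [ 58.8  -9.1 152.8] R [ 58.8  13.2 152.6] d 22.3
151 8 10 L 235.5 R 284.5 z [0.0969 0.0964] tool L [ 58.4  -9.1 152.4] R [ 58.3  13.2 152.9] d 22.3
152 8 9 L 235.5 R 282.7 z [0.0963 0.0972] tool L [ 57.8  -9.1 153. ] R [ 57.9  12.3 152.1] d 21.5
153 8 9 L 235.5 R 282.7 z [0.0962 0.0965] tool L [ 57.3  -9.1 153.2] R [ 57.4  12.4 152.8] d 21.5
154 8 8 L 235.5 R 283.0 z [0.0969 0.097 ] tool L [ 57.   -9.1 152.5] R [ 57.   12.5 152.3] d 21.6
155 8 9 L 235.5 R 285.3 z [0.0972 0.0963] tool L [ 56.6  -9.1 152.2] R [ 56.4  13.7 153. ] d 22.8
156 7 9 L 236.0 R 285.3 z [0.097  0.0968] tool L [ 56.1  -8.9 152.4] R [ 56.   13.6 152.5] d 22.5
157 7 8 L 236.0 R 283.2 z [0.0964 0.0963] tool L [ 55.5  -8.9 153. ] R [ 55.5  12.7 153. ] d 21.7
```

Emit:
{"op": "servo_tool", "data": {"rows": [[[0,0,-10],0,-0.42],[[0,0,-25],0,-0.44],[[0,0,-40],0,-0.45],[[0,0,-50],0,-0.45],[[0,0,-50],0,-0.45]]}}

```text
t: 6.0
tcp_pos: [0.5434, 0.2446, 0.301]
tool_rot: [0.993, -0.116, 0.0, -0.003]
force: [0.6, -0.1, -1.0]
finger_gap: 0.282
```

```bash
python3 -c "
from h import *
plan(.518,-.226,.3,-8.5)"
```

```text
shift mm [ 83.4 463.8  -2.1] turn -4.78 cur yaw -13.28 pos [0.5434 0.2446 0.301 ] zaxis [ 0.0015  0.0066 -1.    ] gap 0.282 F [ 0.62 -0.14 -0.98] t 6.0
```

Emit:
{"op": "servo_tool", "data": {"rows": [[[2,10,0],0,-0.45],[[5,30,0],0,-0.45],[[10,60,0],-1,-0.45],[[17,95,0],-1,-0.45],[[24,130,0],-1,-0.45],[[30,165,0],-2,-0.45],[[36,200,0],-2,-0.45],[[42,235,0],-2,-0.45]]}}

```text
t: 6.8
tcp_pos: [0.5295, 0.0043, 0.2987]
tool_rot: [0.995, -0.098, -0.0, -0.003]
force: [-0.6, -0.2, -0.7]
finger_gap: 0.277
```

```bash
python3 -c "
from h import *
plan(.518,-.226,.3,-8.5)"
```

```text
shift mm [ 33.8 228.1  -2.8] turn -2.79 cur yaw -11.29 pos [0.5295 0.0043 0.2987] zaxis [-3.0e-04  6.7e-03 -1.0e+00] gap 0.277 F [-0.61 -0.16 -0.65] t 6.8
```

Emit:
{"op": "servo_tool", "data": {"rows": [[[5,35,0],-1,-0.45],[[10,70,0],-1,-0.45],[[16,105,0],-2,-0.45],[[22,140,0],-2,-0.45],[[27,175,0],-3,-0.45],[[31,205,0],-3,-0.45],[[34,222,0],-3,-0.45],[[34,228,0],-3,-0.45]]}}

```text
t: 7.6
tcp_pos: [0.5178, -0.2279, 0.2966]
tool_rot: [0.997, -0.074, -0.001, -0.003]
force: [0.6, 0.7, -1.4]
finger_gap: 0.277
```

Emit:
{"op": "servo_tool", "data": {"rows": [[[0,0,20],0,-0.45],[[0,0,45],0,-0.45],[[0,0,65],0,-0.45],[[0,0,75],0,-0.45],[[0,0,75],0,-0.45]]}}

```text
t: 8.1
tcp_pos: [0.5172, -0.226, 0.2202]
tool_rot: [0.997, -0.073, -0.002, -0.005]
force: [0.0, 0.3, -1.1]
finger_gap: 0.277
```

Run:
```python
from h import *
import pickle
plan(.518,-.226,.185,-8.5)
s=shot("wrist");pickle.dump(s,open("w4.pkl","wb"))
cv2.imwrite("pics/w4.png",cv2.resize(s["image"][100:250,170:340],None,fx=4,fy=4,interpolation=cv2.INTER_CUBIC))
```

```text
shift mm [ 0.9  0.2 35.2] turn 0.12 cur yaw -8.38 pos [ 0.5172 -0.226   0.2202] zaxis [-0.004   0.0094 -0.9999] gap 0.277 F [ 0.03  0.3  -1.14] t 8.1
```

View pics/w4.png

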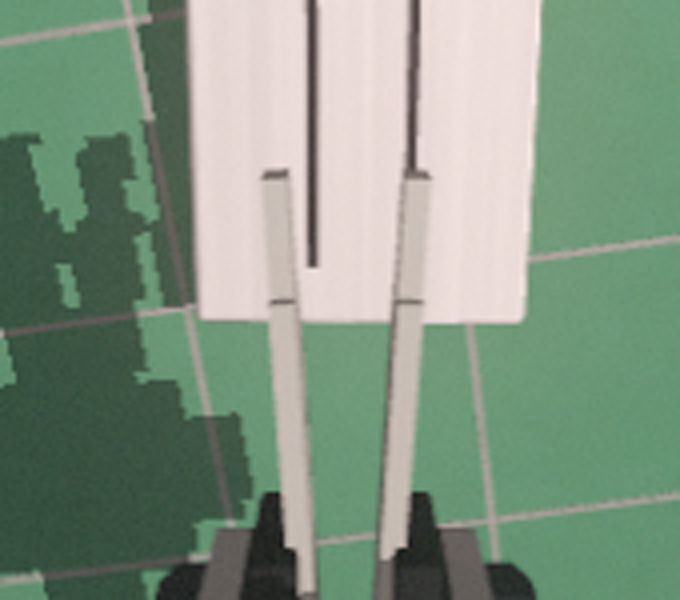

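The wrist crop shows tips at (275,177) and (416,178) seen against the plate; the lines are at x≈313 and x≈413, near end at (313,266). Parallax needs resolving numerically.

```bash
cat >> h.py <<'E'
def check(s,P,tipz,tp,lines):
    T=[world(s,*P(*p),tipz) for p in tp]; Q=[world(s,*P(*p),.012) for p in lines]
    st=sense();M=R.from_quat(st["tool_rot"]).as_matrix()
    print("tips",np.round(T,4).tolist(),"gap mm",1000*np.linalg.norm(T[0]-T[1]))
    print("lines",np.round(Q,4).tolist()); return np.array(T),np.array(Q),M
E
python3 - <<'E'
from h import *
import pickle
s=pickle.load(open("w4.pkl","rb")); P=lambda x,y:(170+x/4-.375,100+y/4-.375)
d=s["z_map"]
for p in((279,230),(414,230),(350,100)):
    u,v=P(*p);print(p,world(s,u,v).round(4))
tz=.2202-.157+.0035
T,Q,M=check(s,P,tz,[(275,172),(416,173)],[(311,60),(313,266),(414,60)])
g=(np.array([.58,-.2355]));y=np.radians(-8.5)
for t in T:
    e=t[:2]-g;print("tip in gauge (top cam) x,y mm",1e3*(e@[np.cos(y),np.sin(y)]),1e3*(e@[-np.sin(y),np.cos(y)]))
d=Q[0]-Q[1];print("line yaw",np.degrees(np.arctan2(d[1],d[0])))
for t in T:
  for q in(Q[0],Q[2]):
    e=(t-q)[:2];print("lateral to line",1e3*(e@[-np.sin(y),np.cos(y)]))
print("near end -> tip along",[1e3*((t-Q[1])[:2]@[np.cos(y),np.sin(y)]) for t in T])
E
```

```text
(279, 230) [ 0.5724 -0.2255  0.0676]
(414, 230) [ 0.5698 -0.2407  0.0659]
(350, 100) [ 0.581  -0.2346  0.012 ]
tips [[0.5789, -0.226, 0.0667], [0.5764, -0.2417, 0.0667]] gap mm 15.861719938560066
lines [[0.588, -0.2295, 0.012], [0.555, -0.2246, 0.012], [0.5857, -0.2455, 0.012]]
tip in gauge (top cam) x,y mm -2.5329905901541148 9.200357093900976
tip in gauge (top cam) x,y mm -2.6090635435506404 -6.661180420321138
line yaw -8.406079332928414
lateral to line 2.034620311858128
lateral to line 18.294265991202554
lateral to line -13.826917202363987
lateral to line 2.432728476980441
near end -> tip along [np.float64(23.774536941566737), np.float64(23.69846398817021)]
```

Gap reads 15.9 mm. The tips sit about 1.3 mm (top) to 2.2 mm (wrist) toward +y. I correct by 2 mm and descend.

Emit:
{"op": "servo_tool", "data": {"rows": [[[1,2,8],0,-0.45],[[1,2,18],0,-0.45],[[1,2,27],0,-0.45],[[1,2,32],0,-0.45],[[1,2,34],0,-0.45],[[1,2,34],0,-0.45],[[1,2,34],0,-0.45]]}}

```text
t: 8.85
tcp_pos: [0.5184, -0.2284, 0.1873]
tool_rot: [0.997, -0.073, -0.001, -0.004]
force: [0.2, 0.6, -0.2]
finger_gap: 0.276
```

Run:
```python
from h import *
import pickle
plan(.518,-.226,.185,-8.5)
s=shot("wrist");pickle.dump(s,open("w5.pkl","wb"))
a=cv2.resize(s["image"][100:250,170:340],None,fx=4,fy=4,interpolation=cv2.INTER_CUBIC)
cv2.imwrite("pics/w5.png",a)
s=shot("side");pickle.dump(s,open("s5.pkl","wb"))
cv2.imwrite("pics/s5.png",cv2.resize(s["image"][210:310,260:390],None,fx=6,fy=6,interpolation=cv2.INTER_CUBIC))
```

```text
shift mm [-0.7 -2.3  2.3] turn 0.11 cur yaw -8.39 pos [ 0.5184 -0.2284  0.1873] zaxis [-0.0018  0.0079 -1.    ] gap 0.276 F [ 0.18  0.56 -0.21] t 8.85
```

View pics/w5.png

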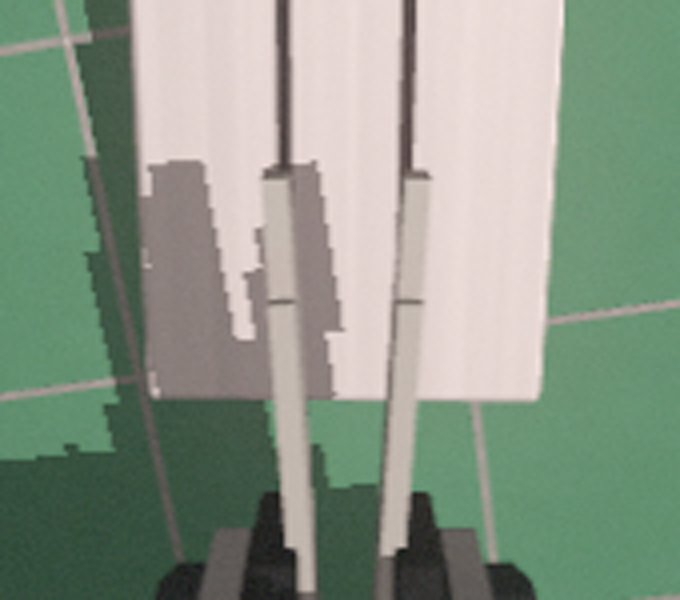

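View pics/s5.png

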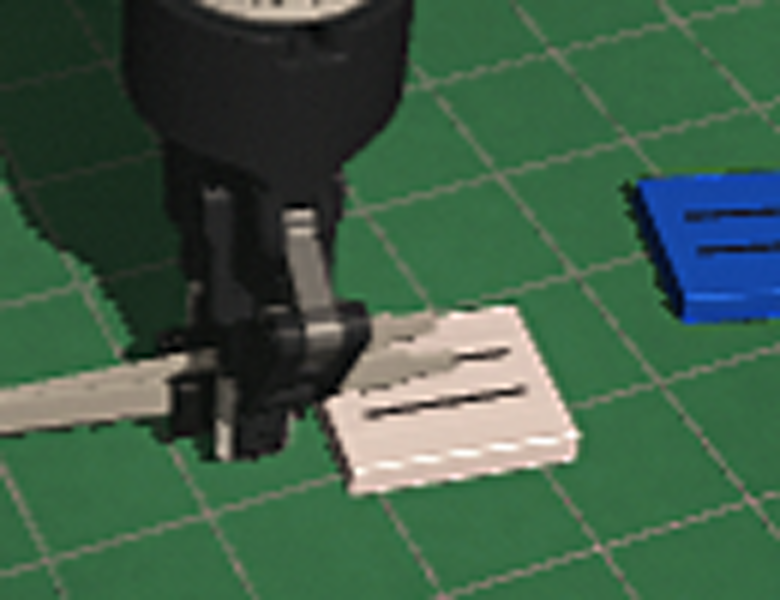

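The wrist crop shows the tips at (275,173) and (416,174), with the lines meeting them at x≈283 and x≈407. The side crop shows the tweezers level above the plate, tips near (435,325) and (455,360).

Run:
```python
from h import *
import pickle
s=pickle.load(open("w5.pkl","rb")); P=lambda x,y:(170+x/4-.375,100+y/4-.375)
zz=[]
for p in((276,200),(277,230),(281,280),(416,200),(414,230),(410,280),(350,100)):
    u,v=P(*p);zz.append(world(s,u,v)[2])
print(np.round(zz,4))
T,Q,M=check(s,P,.1873-.1535,[(275,172),(416,173)],[(283,40),(284,150),(407,40),(406,150)])
y=np.radians(-8.45);n=np.array([-np.sin(y),np.cos(y)]);a=np.array([np.cos(y),np.sin(y)])
print("off left tip/left line, right/right mm",1e3*(T[0]-Q[0])[:2]@n,1e3*(T[0]-Q[1])[:2]@n,1e3*(T[1]-Q[2])[:2]@n,1e3*(T[1]-Q[3])[:2]@n)
for t in T: e=t[:2]-[.58,-.2355];print("vs top-cam gauge x,y",1e3*e@a,1e3*e@n)
```

```text
[0.0347 0.0341 0.0338 0.035  0.0339 0.0338 0.0115]
tips [[0.5803, -0.2286, 0.0338], [0.5779, -0.2443, 0.0338]] gap mm 15.88212031779658
lines [[0.5939, -0.2304, 0.012], [0.5801, -0.2283, 0.012], [0.5916, -0.2461, 0.012], [0.5777, -0.2442, 0.012]]
off left tip/left line, right/right mm -0.21589265272272068 -0.31571272829312264 -0.21311263704189398 -0.11424039426873671
vs top-cam gauge x,y -0.6837004470500656 6.841632005617483
vs top-cam gauge x,y -0.7790030093969533 -9.040202372393674
```

Both tips are within about 0.3 mm of their lines by the wrist camera (about 1 mm by the top one). The tip centres are about 18 mm above the plate. I lower 3 mm for margin, settle and check.

Emit:
{"op": "servo_tool", "data": {"rows": [[[0,0,1],0,-0.45],[[0,0,2],0,-0.45],[[0,0,3],0,-0.45],[[0,0,3],0,-0.45],[[0,0,3],0,-0.45],[[0,0,3],0,-0.45],[[0,0,3],0,-0.45],[[0,0,3],0,-0.45]]}}

```text
t: 9.75
tcp_pos: [0.5185, -0.2284, 0.1845]
tool_rot: [0.997, -0.073, -0.001, -0.004]
force: [-0.3, 0.4, -1.2]
finger_gap: 0.277
```

Run:
```python
from h import *
import pickle
plan(.518,-.226,.185,-8.5); print(np.abs(sense()["qd"]).max())
s=shot("wrist")
cv2.imwrite("pics/w6.png",cv2.resize(s["image"][100:250,170:340],None,fx=4,fy=4,interpolation=cv2.INTER_CUBIC))
P=lambda x,y:(170+x/4-.375,100+y/4-.375)
for p in((277,230),(414,230)):print(world(s,*P(*p)).round(4))
```

```text
shift mm [-0.8 -2.3 -0.5] turn 0.12 cur yaw -8.38 pos [ 0.5185 -0.2284  0.1845] zaxis [-0.0014  0.0076 -1.    ] gap 0.277 F [-0.3   0.4  -1.22] t 9.75
0.0028626709139477086
[ 0.5739 -0.2278  0.0315]
[ 0.5714 -0.2433  0.0303]
```

View pics/w6.png

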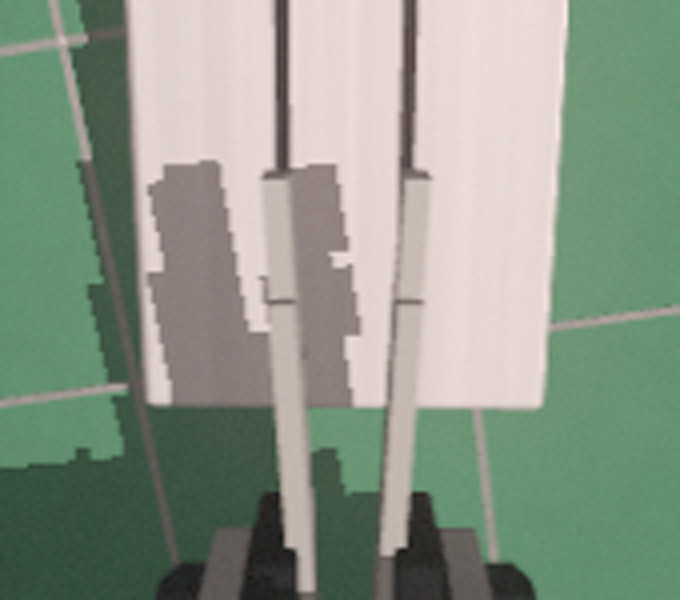

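The tips at (275,173) and (416,174) stay on the lines at x≈282 and x≈408, the arm is still, and nothing else is touched. Handing in.

```bash
python3 -c "
from station import sign_off; print(sign_off())"
```

```text
the job is handed in; nothing more can be done
None
```

I lifted the steel tweezers off their rest by the black grips, squeezed them to the gauge gap, and handed in while still holding them steady over the aluminium plate. `sign_off()` reports no verdict, so the figures below are from my own camera checks. The clock read 9.75 s at hand-in.

- **Gap:** the tip centres read about 15.9 mm apart. The gripper opening of 0.277 (about 23.5 mm) matches the size given for 16 mm.
- **Sideways:** by the wrist camera each tip was within about 0.3 mm of its line. The earlier top-camera estimate of the gauge put both about 1 mm off to one side. The two cameras disagree by roughly that much, which is inside the 4 mm limit. I took both before the last 3 mm descent; the picture after it still showed the tips on the lines.
- **Along the lines:** both tips were about 1 mm from the middle of the plate.
- **Height:** the tip centres were about 15 mm above the plate after lowering, with no contact visible.
- **At rest:** the arm was still. The force reading was about 1 N, which is roughly the weight of the tweezers.
- **Bystanders:** the paint jar, pouch and craft knife were passed over at a safe height. I did not take a final picture of them.

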